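Set the end play of a glass-cutting spindle

ROBOT

A 7-joint arm with a two-finger parallel gripper is mounted at the origin on the work surface. World frame = base frame: x ahead of the robot, y to its left, z up, the work surface at z = 0. Lengths are in m, angles in rad, forces in N, time in s.
With the tool pointing down it reaches from about 0.375 to 0.925 m from the base axis. Payload 3.1 kg.
Tool frame: the origin (TCP) lies on the front face of the gripper's body, between the roots of the fingers; the fingertips stand ctrl.tip_reach ahead of it and the grasp point (between the pads) lies 54 mm ahead of it (ctrl.tip_reach is the distance from the TCP to the fingertips, in m); z points along the fingers, y is the line along which they close (so a half turn about z gives the same grasp; the last joint's range is limited). The gripper opens to 85 mm and grips with 20 to 120 N. Pads are 22 mm wide; open, the fingers measure 114 mm over their backs; the gripper's body (76 mm by 85 mm) begins 54 mm behind the grasp point. The pads swing forward as they close: fully open they stand 13 mm farther back than shut.
Start: joints at [1.178, 0.383, 0.044, 1.598, -0.018, 1.161, -0.05], TCP at [0.189, -0.622, 0.304] pointing down, gripper open.
Joint ranges: [-2.61, 2.61], [-0.41, 2.15], [-1.48, 1.57], [0, 2.5], [-1.57, 4.71], [0.05, 1.97], [-2.85, 2.85]. Speed limits (rad/s): [2.79, 2.79, 3.14, 3.14, 3.14, 3.14, 3.14].

INTERFACE

Orientations are given as a unit quaternion [x, y, z, w].
In Python, from bench import telemetry, viewer, ctrl gives the robot as it stands.
- The arm moves only by the tool play_rows, never from a script. Its argument "motion" is a list of rows, each a list of 7 numbers: the shift along the world's x, y, z in cm, then the turn, a rotation vector about the world's x, y, z in degrees, then the opening, from 0 (shut) to 1 (fully open). A call has 1 to 12 rows; each row is the pose to reach, as a shift and turn from the pose commanded when the call began; what a row does not reach only later rows make up. A row lasts 1/10 s, in which the tool goes at most 50 mm and 8.59 degrees, less where a joint would pass 70% of its speed; a pose out of reach is approached as far as the arm can. A call with a gripper value outside its range is refused whole. The fingers move at their own pace and stop on an object; "newtons" is the grip in N (left out, the last holds). Time passes only in rows, so rows that repeat a pose let the fingers close. It gives the time, the measured TCP pose, the force, the opening and the grip force at its end, in the units of the state.
- telemetry.read_state(): the state, without advancing time (a new reading comes with each control period).
- viewer.get_image(name): name is "scene" or "top"; returns a dict with "image" (400x640x3 uint8, red, green, blue), "intrinsics" (3x3 intrinsics, pixels), "rvec" (rotation vector, rad) and "tvec" (3), from world to camera coordinates, as OpenCV has them. Camera axes: x right, y down, z forward; pixel columns grow to the right and rows downward; lengths in m; the calibration is good to about 2 mm. A picture is of the moment at which its call begins. There is no depth.
- ctrl.job_done(): hands the job in; it is judged then, once.
The state is a dict: "time": time; "q": joint angles; "dq": joint speeds; "joint_efforts": joint torques, N m; "tcp_pos": TCP position; "orientation": TCP orientation; "wrist_force": force on the tool from outside, world axes, zero at the start; "wrist_torque": the same for the moment, N m; "gripper_width": opening from 0.0 (shut) to 1.0 (fully open); "grasp_force": force on a finger pad.
Only numpy, scipy, OpenCV 4.12 (cv2) and the standard library are available. Lean on these libraries where they do the work, as an engineer would, in place of code of your own. Each camera call takes 0.05 s, during which the arm holds its last target. There are 200 camera calls.

TASK

Set the end play of the green cutting head: first pull its red-handled sprung lever all the way through its stroke to load the bearing, and ease it back slowly to rest, never letting it fly back. Then turn the brass thumbscrew clockwise until it seats and back it off a quarter turn, and finish while still holding the thumbscrew in the gripper at that setting, so that the locknut could be nipped up. Do not shift or knock over the glasses, tools and stones lying about.

Things in the scene. Friction and masses are not known exactly. Their poses are not given: they have to be found in the camera images.
- head: cutting head, fixed to the bench: green housing 110 x 180 mm, top at 125 mm, on a 200 x 200 mm foot; origin: centre of the foot's underside; x points from its front (robot side) to its back, y to its left, z up. Grinding wheel and green guard at y = -130 to -180 mm, up to 171 mm. Thumbscrew on top at y = -20 mm, lever pivot at y = +70 mm. Its place and yaw vary.
- thumbscrew_grip (a point): centre of the brass thumbscrew's wing, on the upright screw axis, 167 mm above the bench. Wing: upright flat bar 40 mm long (this point's x), 10 mm thick (y), 30 mm tall (152 to 182 mm up); red dot on top at its +x end. It turns with the screw at constant height. Below: neck of 9 mm radius, locknut of 11 mm radius up to 141 mm, boss 40 mm across up to 135 mm.
- thumbscrew (a joint): how far the thumbscrew is backed off from its seat, rad: 0 is seated (a hard stop, felt as a sharp rise in torque), growing anticlockwise as seen from above; a quarter turn is 1.57. It starts 0.6 to 2.0 rad out and stays where it is left, with about 0.06 N m of friction.
- lever_grip (a point): centre of the lever's red upright round handle, 22 mm in diameter, standing from 142 to 204 mm above the bench on the end of a flat steel arm (arm top 142 mm); this point is 178 mm above the bench.
- lever_pivot (a point): point on the lever's upright pivot axis, at the height of lever_grip; the handle swings about it level, on a radius of 110 mm.
- lever (a joint): swing of the sprung lever, rad: 0 at rest (arm 0.35 rad clockwise of the head's +y), growing anticlockwise from above as the handle is pulled towards the head's front (robot side), stop at 0.70. The spring pulls it back with about 2 N at the handle at rest, 8 N at full stroke. Let go at full stroke it flies back at over 2 rad/s; a slow return is under 1 rad/s.
- blue_tumbler: blue glass tumbler, open at the top, 80 mm across, 90 mm tall; origin: centre of its underside. Leave alone.
- clear_tumbler: clear glass tumbler, 76 mm across, 85 mm tall; origin: centre of its underside. Leave alone.
- bowl: red glass bowl, 130 mm across, 55 mm tall; origin: centre of its underside. Leave alone.
- spare_wheel: spare terracotta-coloured grinding wheel lying flat, 110 mm across, 26 mm tall; origin: centre of its underside. Leave alone.
- dressing_stone: brick-red dressing stone, 30 x 90 x 22 mm, lying in front of the cutting head; origin: centre of its underside. Leave alone.
- wrench: steel wrench lying flat behind the cutting head; origin: centre of its underside. Leave alone.
- brush: bench brush lying flat to the robot's left; origin: centre of its underside. Leave alone.

How it is judged:
By the outcome, as a careful person would: the job done as asked, in the order asked, and still so for the second after the job is handed in, while the arm keeps its last pose, push and grip.
It also fails if it takes over 72 s, if anything falls off the work surface, if the arm or the gripper's body presses on something with over 40 N, if the wrist force passes 120 N, or if a joint passes its speed limit or range.

## Working session

There is one attempt and no reset: what is moved stays moved. The work goes in short steps, Python scripts to look and compute and a tool call to move; the robot and the scene stay as the last step left them, time stands still between calls to the robot, and variables do not carry over. Pictures are saved under pics/ and viewed, at most 10 in all, crops included, and the job is handed in when it is done.

Besides the shell and the picture viewer there is one more tool, called after "Request:" as name(argument=value, ...), one argument or row to a line, values as JSON. play_rows: Moves the arm, as the interface text tells. Its arguments: {"type":"object","properties":{"motion":{"type":"array"},"newtons":{"type":"number"}},"required":["motion"]}

```bash
mkdir -p pics; cat > h.py <<'E'
import numpy as np,cv2
from bench import telemetry,viewer,ctrl
def grab(n,f=None):
    d=viewer.get_image(n)
    if f: cv2.imwrite('pics/'+f,cv2.cvtColor(d['image'],cv2.COLOR_RGB2BGR))
    return d
def ray(d,u,v,z):
    R=cv2.Rodrigues(np.array(d['rvec'],float))[0];t=np.array(d['tvec'],float).ravel()
    c=-R.T@t;r=R.T@np.linalg.inv(np.array(d['intrinsics']))@np.array([u,v,1.])
    return c+r*(z-c[2])/r[2]
def proj(d,P):
    return cv2.projectPoints(np.array(P,float).reshape(-1,3),np.array(d['rvec'],float),np.array(d['tvec'],float),np.array(d['intrinsics'],float),None)[0].reshape(-1,2)
E
python3 - <<'E'
from h import *
for n in('top','scene'):
    d=grab(n,n+'0.png'); np.savez(n+'0.npz',**d)
    R=cv2.Rodrigues(np.array(d['rvec'],float))[0]; print(n,-R.T@np.array(d['tvec']).ravel())
s=telemetry.read_state();print(s['tcp_pos'],s['orientation'],ctrl.tip_reach,s['gripper_width'],s['time'])
E
```

```text
top [ 0.30251532 -0.0514705   1.3480861 ]
scene [1.25033714 0.88432593 0.8645214 ]
[ 0.18864174 -0.62128132  0.30258177] [ 9.89150490e-01  1.46900611e-01 -2.45434226e-04 -1.20746608e-03] 0.0726 1.0009612868875657 0.1
```

View pics/top0.png

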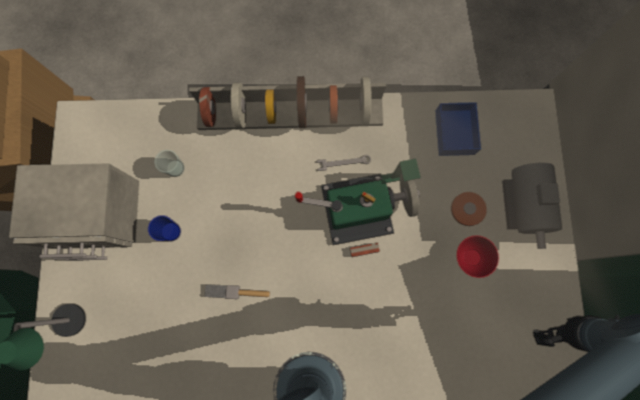

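View pics/scene0.png

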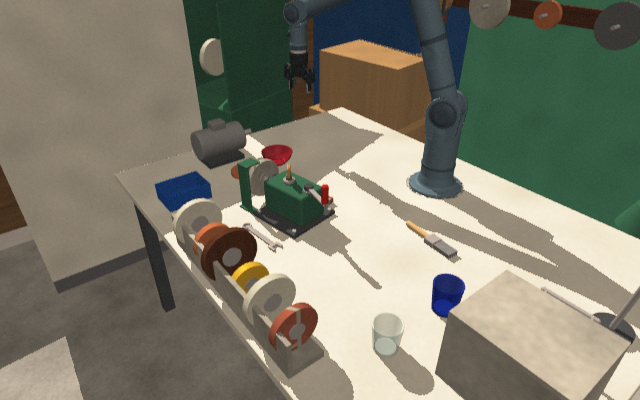

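The top view shows the red handle near (299,197), the brass wing near (368,198) and the green housing around (362,203). In the scene view the handle is near (325,194) and the wing near (289,173). Next I measure these with colour masks.

```bash
python3 - <<'E'
from h import *
D={n:dict(np.load(n+'0.npz')) for n in('top','scene')}
def mask(n,lo,hi,box):
    h=cv2.cvtColor(D[n]['image'],cv2.COLOR_RGB2HSV); m=cv2.inRange(h,lo,hi)
    if lo[0]==0: m|=cv2.inRange(h,(172,lo[1],lo[2]),(180,255,255))
    k=np.zeros_like(m);x0,x1,y0,y1=box;k[y0:y1,x0:x1]=m[y0:y1,x0:x1];return k
def st(m): 
    y,x=np.nonzero(m);return len(x),x.mean().round(1),y.mean().round(1),x.min(),x.max(),y.min(),y.max()
mr=mask('top',(0,150,60),(6,255,255),(285,315,185,215));print('handle top',st(mr))
ms=mask('scene',(0,150,60),(6,255,255),(312,340,175,210));print('handle scene',st(ms))
mb=mask('top',(12,100,70),(32,255,255),(355,385,185,210));print('brass top',st(mb))
mbs=mask('scene',(12,100,70),(32,255,255),(278,305,155,190));print('brass scene',st(mbs))
s=st(mr);print('handle xy @.19',ray(D['top'],s[1],s[2],.19),'scene@.178',ray(D['scene'],st(ms)[1],st(ms)[2],.178))
s=st(mb);print('brass @.175',ray(D['top'],s[1],s[2],.175),'scene@.167',ray(D['scene'],st(mbs)[1],st(mbs)[2],.167))
mg=mask('top',(60,90,20),(90,255,255),(318,396,170,235))
c=max(cv2.findContours(mg,0,2)[0],key=cv2.contourArea);b=cv2.boxPoints(cv2.minAreaRect(c))
print('green',[ray(D['top'],*p,.125)[:2].round(4) for p in b])
y,x=np.nonzero(mb);P=np.array([ray(D['top'],a,bb,.18)[:2] for a,bb in zip(x,y)]);w,v=np.linalg.eigh(np.cov(P.T));print('wing dir',v[:,1],np.sqrt(w))
for n in D:
    i=D[n]['image'];bx=(280,430,150,260) if n=='top' else (225,345,140,245)
    cv2.imwrite(f'pics/{n}c.png',cv2.cvtColor(cv2.resize(i[bx[2]:bx[3],bx[0]:bx[1]],None,fx=5,fy=5,interpolation=cv2.INTER_CUBIC),cv2.COLOR_RGB2BGR))
E
```

```text
handle top (47, np.float64(298.5), np.float64(196.3), np.int64(295), np.int64(301), np.int64(192), np.int64(201))
handle scene (128, np.float64(324.2), np.float64(193.9), np.int64(321), np.int64(328), np.int64(185), np.int64(203))
brass top (49, np.float64(368.8), np.float64(196.8), np.int64(362), np.int64(374), np.int64(192), np.int64(201))
brass scene (52, np.float64(288.3), np.float64(171.5), np.int64(286), np.int64(291), np.int64(163), np.int64(178))
handle xy @.19 [0.55431092 0.01358063 0.19      ] scene@.178 [0.56217574 0.02166954 0.178     ]
brass @.175 [ 0.55116593 -0.18479137  0.175     ] scene@.167 [ 0.55773052 -0.17212991  0.167     ]
green [array([ 0.5837, -0.0643]), array([ 0.6154, -0.2415]), array([ 0.5007, -0.2578]), array([ 0.4699, -0.0835])]
wing dir [0.54913161 0.83573589] [0.00342399 0.0109605 ]
```

View pics/topc.png

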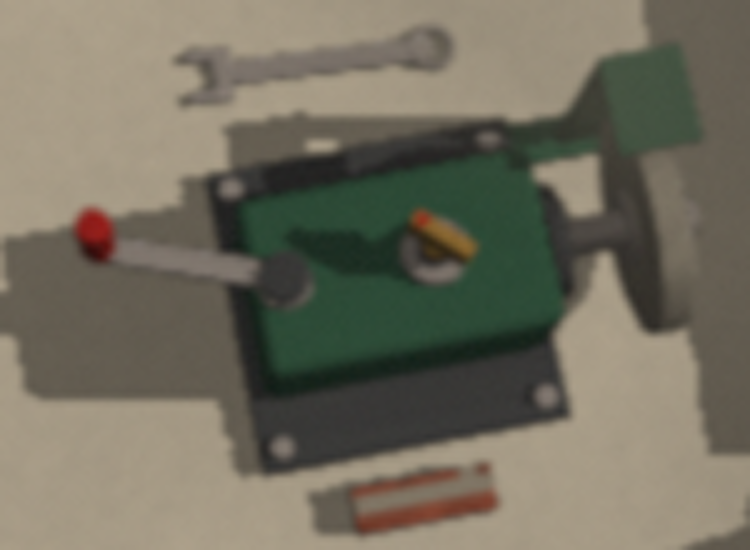

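View pics/scenec.png

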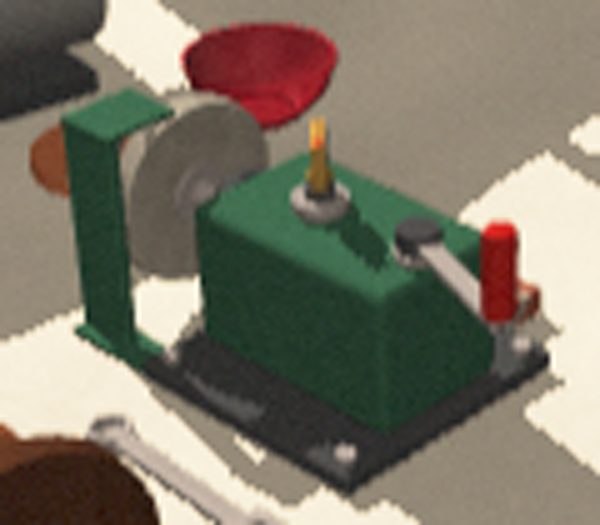

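The crops confirm the layout: handle at (97,235) and the pivot at (285,278) in the top crop, and the red dot on the wing's upper-left end at (422,217). The housing fit gives a yaw of about 0.172, the screw near (0.550,-0.182) and the handle near (0.555,0.015). The measured masks agree with this. Now I move above the handle.

Request:
play_rows(
  motion=[
    [36.6,63.7,2,0,0,63,1],
    [36.6,63.7,2,0,0,63,1],
    [36.6,63.7,2,0,0,63,1],
    [36.6,63.7,2,0,0,63,1],
    [36.6,63.7,2,0,0,63,1],
    [36.6,63.7,2,0,0,63,1],
    [36.6,63.7,2,0,0,63,1],
    [36.6,63.7,2,0,0,63,1],
    [36.6,63.7,2,0,0,63,1],
    [36.6,63.7,2,0,0,63,1],
    [36.6,63.7,2,0,0,63,1],
    [36.6,63.7,2,0,0,63,1],
  ],
  newtons=40,
)

```text
time: 1.3
tcp_pos: [0.4879, -0.1001, 0.32]
orientation: [0.767, 0.642, -0.0, 0.0]
wrist_force: [1.4, -0.8, -1.0]
gripper_width: 0.998
grasp_force: 0.0
```

Request:
play_rows(
  motion=[
    [6.2,11,0,0,0,0,1],
    [6.2,11,0,0,0,0,1],
    [6.2,11,0,0,0,0,1],
    [6.2,11,0,0,0,0,1],
    [6.2,11,0,0,0,0,1],
  ],
)

```text
time: 1.8
tcp_pos: [0.5493, 0.0083, 0.3195]
orientation: [0.766, 0.643, -0.001, -0.0]
wrist_force: [0.4, -0.5, 1.0]
gripper_width: 1.004
grasp_force: 0.0
```

```bash
python3 - <<'E'
from h import *
from scipy.spatial.transform import Rotation as Ro
s=telemetry.read_state();R=Ro.from_quat(s['orientation']).as_matrix()
print(s['tcp_pos'],R[:,1],np.degrees(np.arctan2(R[1,1],R[0,1])),R[:,2],s['q'])
for n in('scene','top'):
    d=grab(n,n+'1.png');np.savez(n+'1.npz',**d)
    print(n,proj(d,[s['tcp_pos']]),proj(d,[[.555,.015,.204],[.555,.015,.178],[.55,-.182,.182]]))
i=d['image']
a=cv2.imread('pics/scene1.png')[120:240,240:400];b=cv2.imread('pics/top1.png')[140:260,260:420]
cv2.imwrite('pics/c1.png',cv2.resize(np.hstack([a,b]),(800,300),interpolation=cv2.INTER_CUBIC))
E
```

```text
[0.54928725 0.0083316  0.31951042] [ 0.98475656 -0.1739305  -0.00164092] -10.016439337999284 [-1.72128462e-03 -3.11232436e-04 -9.99998470e-01] [ 0.44538232  0.23416157 -0.60842255  1.79882624  0.1455291   1.15518153
 -0.38428678]
scene [[325.13782844 147.60719237]] [[324.75680852 184.63077685]
 [324.70064071 192.17713592]
 [288.36250342 165.5979383 ]]
top [[297.56595034 187.27117317]] [[297.68610434 195.00210887]
 [298.24590379 196.96945409]
 [368.08623464 196.70691684]]
```

View pics/c1.png

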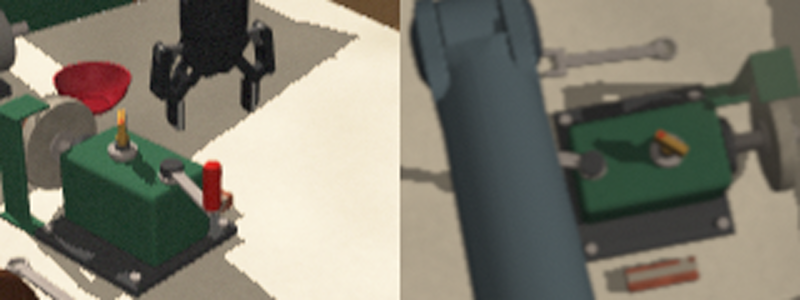

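The left half of the crop shows the gripper still in front of and above the handle (212,185), with its fingers open to straddle it. The model's projections match the measured masks to about 1 px. Now I descend and close.

Request:
play_rows(
  motion=[
    [0.6,0.7,0,0,0,0,1],
    [0.6,0.7,-3,0,0,0,1],
    [0.6,0.7,-6,0,0,0,1],
    [0.6,0.7,-8,0,0,0,1],
    [0.6,0.7,-9,0,0,0,1],
    [0.6,0.7,-9,0,0,0,1],
    [0.6,0.7,-9,0,0,0,0.6],
    [0.6,0.7,-9,0,0,0,0.45],
    [0.6,0.7,-9,0,0,0,0.4],
    [0.6,0.7,-9,0,0,0,0.35],
    [0.6,0.7,-9,0,0,0,0.32],
    [0.6,0.7,-9,0,0,0,0.32],
  ],
  newtons=30,
)

```text
time: 3.1
tcp_pos: [0.5557, 0.0151, 0.2304]
orientation: [0.767, 0.642, 0.0, 0.0]
wrist_force: [0.1, 0.1, 0.3]
gripper_width: 0.32
grasp_force: 0.0
```

Request:
play_rows(
  motion=[
    [0,0,0,0,0,0,0.2],
    [0,0,0,0,0,0,0.1],
    [0,0,0,0,0,0,0.1],
    [0,0,0,0,0,0,0.1],
  ],
  newtons=40,
)

```text
time: 3.5
tcp_pos: [0.5552, 0.0153, 0.2305]
orientation: [0.767, 0.642, -0.001, -0.0]
wrist_force: [-4.7, 0.5, 6.3]
gripper_width: 0.247
grasp_force: 39.0
```

```bash
python3 - <<'E'
from h import *
s=telemetry.read_state();print(s['tcp_pos'],s['wrist_force'],s['gripper_width'],s['grasp_force'])
# arc rows from rest to 0.7(+) about pivot: shift in cm, deg
a0=np.pi/2+.172-.35
for t in np.arange(0,.7801,.06):
    print(round(t,2),(11*np.array([np.cos(a0+t)-np.cos(a0),np.sin(a0+t)-np.sin(a0)])).round(2),np.degrees(t).round(1))
E
```

```text
[0.55516397 0.01525278 0.23045808] [-4.72570884  0.49480562  6.28737681] 0.24664943167159306 39.033889174461365
0.0 [0. 0.] 0.0
0.06 [-0.65  0.1 ] 3.4
0.12 [-1.31  0.16] 6.9
0.18 [-1.97  0.17] 10.3
0.24 [-2.63  0.15] 13.8
0.3 [-3.29  0.09] 17.2
0.36 [-3.94 -0.01] 20.6
0.42 [-4.58 -0.15] 24.1
0.48 [-5.22 -0.32] 27.5
0.54 [-5.84 -0.54] 30.9
0.6 [-6.45 -0.79] 34.4
0.66 [-7.05 -1.08] 37.8
0.72 [-7.62 -1.4 ] 41.3
0.78 [-8.18 -1.76] 44.7
```

Request:
play_rows(
  motion=[
    [-0.65,0.1,0,0,0,3.4,0.1],
    [-1.31,0.16,0,0,0,6.9,0.1],
    [-1.97,0.17,0,0,0,10.3,0.1],
    [-2.63,0.15,0,0,0,13.8,0.1],
    [-3.29,0.09,0,0,0,17.2,0.1],
    [-3.94,0,0,0,0,20.6,0.1],
    [-4.58,-0.15,0,0,0,24.1,0.1],
    [-5.22,-0.32,0,0,0,27.5,0.1],
    [-5.84,-0.54,0,0,0,30.9,0.1],
    [-6.45,-0.79,0,0,0,34.4,0.1],
    [-6.45,-0.79,0,0,0,34.4,0.1],
  ],
  newtons=50,
)

```text
time: 4.6
tcp_pos: [0.4917, 0.0083, 0.2305]
orientation: [0.543, 0.84, 0.002, 0.0]
wrist_force: [1.0, 3.6, 0.8]
gripper_width: 0.245
grasp_force: 49.2
```

```bash
cat > lv.py <<'E'
from h import *
s=telemetry.read_state();p=np.array(s['tcp_pos'])[:2]-[.5334,-.0934]
print(s['tcp_pos'],np.hypot(*p),np.arctan2(p[1],p[0])-(np.pi/2+.172-.35),s['wrist_force'],s['wrist_torque'],s['grasp_force'])
E
python3 lv.py
```

```text
[0.49168915 0.00832572 0.23051137] 0.10994505989968208 0.5671250570320558 [1.01798508 3.60336951 0.77287883] [ 0.61642718  0.1503877  -0.4854037 ] 49.240291714668274
```

Request:
play_rows(
  motion=[
    [-0.3,-0.14,0,0,0,1.7,0.1],
    [-0.6,-0.29,0,0,0,3.4,0.1],
    [-0.9,-0.45,0,0,0,5.2,0.1],
    [-1.05,-0.53,0,0,0,6.0,0.1],
    [-1.17,-0.61,0,0,0,6.3,0.1],
    [-1.3,-0.69,0,0,0,6.3,0.1],
    [-1.3,-0.69,0,0,0,6.3,0.1],
  ],
)

```text
time: 5.3
tcp_pos: [0.4795, 0.0024, 0.2306]
orientation: [0.495, 0.869, 0.002, 0.001]
wrist_force: [3.4, 5.5, -1.4]
gripper_width: 0.242
grasp_force: 49.2
```

```bash
python3 lv.py
```

```text
[0.47954598 0.00236218 0.23055486] 0.10986651574120432 0.690292637552075 [ 3.44192245  5.49620776 -1.41923621] [ 0.99313022 -0.22627931 -0.30210982] 49.220741987228394
```

Request:
play_rows(
  motion=[
    [-0.15,-0.09,0,0,0,0.5,0.1],
    [-0.3,-0.18,0,0,0,1,0.1],
    [-0.45,-0.27,0,0,0,1,0.1],
    [-0.45,-0.27,0,0,0,1,0.1],
  ],
)

```text
time: 5.7
tcp_pos: [0.4782, 0.0016, 0.2307]
orientation: [0.487, 0.873, 0.006, 0.004]
wrist_force: [13.6, 9.2, -12.2]
gripper_width: 0.241
grasp_force: 50.3
```

```bash
python3 lv.py
```

```text
[0.4781709  0.00155283 0.23071737] 0.10984668101374896 0.704815912508709 [ 13.63557365   9.218824   -12.1939618 ] [ 1.58832373 -1.74406645 -0.50201769] 50.27118444442749
```

The lever is on its stop: 0.705 rad measured, and the force jumped. Now I ease it back slowly.

Request:
play_rows(
  motion=[
    [0.3,0.18,0,0,0,-0.2,0.1],
    [0.58,0.35,0,0,0,-0.5,0.1],
    [0.86,0.51,0,0,0,-2.2,0.1],
    [1.15,0.67,0,0,0,-3.9,0.1],
    [1.45,0.82,0,0,0,-5.6,0.1],
    [1.75,0.96,0,0,0,-7.3,0.1],
    [2.05,1.09,0,0,0,-9,0.1],
    [2.36,1.21,0,0,0,-10.8,0.1],
    [2.67,1.32,0,0,0,-12.5,0.1],
    [2.98,1.43,0,0,0,-14.2,0.1],
    [3.3,1.52,0,0,0,-15.9,0.1],
    [3.62,1.6,0,0,0,-17.6,0.1],
  ],
)

```text
time: 6.9
tcp_pos: [0.5106, 0.0144, 0.2305]
orientation: [0.617, 0.787, 0.001, 0.0]
wrist_force: [0.3, 2.8, 2.4]
gripper_width: 0.244
grasp_force: 49.7
```

Request:
play_rows(
  motion=[
    [0.32,0.07,0,0,0,-1.7,0.1],
    [0.64,0.14,0,0,0,-3.4,0.1],
    [0.96,0.19,0,0,0,-5.2,0.1],
    [1.29,0.24,0,0,0,-6.9,0.1],
    [1.62,0.27,0,0,0,-8.6,0.1],
    [1.95,0.3,0,0,0,-10.3,0.1],
    [2.28,0.32,0,0,0,-12,0.1],
    [2.61,0.32,0,0,0,-13.8,0.1],
    [2.94,0.31,0,0,0,-15.5,0.1],
    [3.27,0.3,0,0,0,-17.2,0.1],
    [3.6,0.28,0,0,0,-18.9,0.1],
    [3.92,0.24,0,0,0,-20.6,0.1],
  ],
)

```text
time: 8.1
tcp_pos: [0.5496, 0.0161, 0.2305]
orientation: [0.747, 0.664, 0.0, 0.0]
wrist_force: [-0.4, 2.7, 4.1]
gripper_width: 0.24
grasp_force: 49.9
```

Request:
play_rows(
  motion=[
    [0.2,-0.02,0,0,0,-1.1,0.1],
    [0.4,-0.05,0,0,0,-2.2,0.1],
    [0.55,-0.07,0,0,0,-3,0.1],
    [0.65,-0.09,0,0,0,-3.4,0.1],
    [0.75,-0.11,0,0,0,-3.4,0.1],
    [0.75,-0.11,0,0,0,-3.4,0.1],
  ],
)

```text
time: 8.7
tcp_pos: [0.5553, 0.0153, 0.2304]
orientation: [0.766, 0.643, -0.002, -0.001]
wrist_force: [-6.3, 2.0, 8.2]
gripper_width: 0.245
grasp_force: 50.5
```

```bash
python3 lv.py
```

```text
[0.55532649 0.01526008 0.23042603] 0.11085027725685474 -0.021115896261485023 [-6.27633975  1.95977228  8.19350044] [ 0.42913982  0.81887912 -0.01865318] 50.46328067779541
```

Back at the rest position. Release and lift.

Request:
play_rows(
  motion=[
    [0,0,0,0,0,0,0.3],
    [0,0,0,0,0,0,0.4],
    [0,0,0,0,0,0,0.6],
    [0,0,0,0,0,0,0.6],
    [0,0,2,0,0,0,0.6],
    [0,0,5,0,0,0,0.6],
    [0,0,9,0,0,0,0.6],
    [0,0,9,0,0,0,0.6],
  ],
)

```text
time: 9.5
tcp_pos: [0.56, 0.0154, 0.3263]
orientation: [0.766, 0.643, 0.004, 0.004]
wrist_force: [0.7, -0.2, 0.8]
gripper_width: 0.6
grasp_force: 0.0
```

```bash
python3 - <<'E'
from h import *
s=telemetry.read_state();print(s['tcp_pos'],s['wrist_force'],s['wrist_torque'],s['gripper_width'],s['q'])
d=grab('scene','s2.png');h=cv2.cvtColor(d['image'],cv2.COLOR_RGB2HSV)
m=cv2.inRange(h,(0,150,60),(6,255,255))[175:215,312:345];y,x=np.nonzero(m);print(len(x),x.mean()+312,y.mean()+175)
for n in('top','scene'):
    d=dict(np.load(n+'0.npz'));
    i=d['image'];h=cv2.cvtColor(i,cv2.COLOR_RGB2HSV)
    b=(360,380,188,206) if n=='top' else (282,296,158,182)
    print(n); 
    for r in range(b[2],b[3]): print(r,' '.join('%3d/%3d/%3d'%tuple(h[r,c]) if h[r,c,1]>110 and (h[r,c,0]<35 or h[r,c,0]>170) else '     .     ' for c in range(b[0],b[1])))
    for th in (30,45,60,75):
        u=np.array([np.cos(np.radians(th)),np.sin(np.radians(th))])*.02;e=[[.549+k*u[0],-.182+k*u[1],.182] for k in(-1,1)];print(th,proj(d,e).round(1).tolist())
E
```

```text
[0.55998213 0.01540614 0.32633235] [ 0.7294613  -0.15066977  0.81600577] [ 0.07914735 -0.094785    0.02782836] 0.6001290705364857 [ 0.43621985  0.24471098 -0.61661432  1.77379738  0.15590018  1.15956865
 -0.40211413]
128 324.28125 193.9921875
top
188      .           .           .           .           .           .           .           .           .           .           .           .           .           .           .           .           .           .           .           .     
189      .           .           .           .           .           .           .           .           .           .           .           .           .           .           .           .           .           .           .           .     
190      .           .           .           .           .           .           .           .           .           .           .           .           .           .           .           .           .           .           .           .     
191      .           .           .           .           .           .           .           .           .           .   
[... 7260 characters left out ...]
          .           .           .     
179      .           .           .           .           .           .           .           .           .           .           .           .           .           .     
180      .           .           .           .           .           .           .           .           .           .           .           .           .           .     
181      .           .           .           .           .           .           .           .           .           .           .           .           .           .     
30 [[291.2, 162.8], [285.9, 168.2]]
45 [[289.7, 162.7], [287.5, 168.4]]
60 [[288.1, 162.7], [289.1, 168.4]]
75 [[286.6, 162.9], [290.7, 168.2]]
```

The handle is back at its resting pixel (324.3,194.0). The wing's long axis points about 56° in the world. I move above the screw.

Request:
play_rows(
  motion=[
    [-0.5,-5,0,0,0,-8,0.6],
    [-0.8,-10,0,0,0,-16,0.6],
    [-1,-15,0,0,0,-24,0.6],
    [-1,-19.7,0,0,0,-24,0.6],
    [-1,-19.7,0,0,0,-24,0.6],
    [-1,-19.7,0,0,0,-24,0.6],
    [-1,-19.7,0,0,0,-24,0.6],
  ],
)

```text
time: 10.25
tcp_pos: [0.5463, -0.1806, 0.3191]
orientation: [0.883, 0.47, -0.0, -0.001]
wrist_force: [-1.1, -0.0, 1.0]
gripper_width: 0.602
grasp_force: 0.0
```

```bash
cat > st.py <<'E'
from h import *
from scipy.spatial.transform import Rotation as Ro
s=telemetry.read_state();R=Ro.from_quat(s['orientation']).as_matrix()
print(s['time'],s['tcp_pos'].round(4) if hasattr(s['tcp_pos'],'round') else s['tcp_pos'],'ytool',np.degrees(np.arctan2(R[1,1],R[0,1])),'f',np.round(s['wrist_force'],1),'t',np.round(s['wrist_torque'],3),s['gripper_width'],s['grasp_force'],np.round(s['q'],2))
E
python3 st.py
```

```text
10.25 [ 0.5463 -0.1806  0.3191] ytool -33.90061468453846 f [-1.1 -0.   1. ] t [0.031 0.032 0.021] 0.6021574790600959 0.0 [ 0.63  0.26 -0.45  1.74  0.12  1.16 -0.44]
```

Request:
play_rows(
  motion=[
    [0.35,-0.15,-2,0,0,0,0.6],
    [0.35,-0.15,-5,0,0,0,0.6],
    [0.35,-0.15,-8,0,0,0,0.6],
    [0.35,-0.15,-9.1,0,0,0,0.6],
    [0.35,-0.15,-9.1,0,0,0,0.35],
    [0.35,-0.15,-9.1,0,0,0,0.25],
    [0.35,-0.15,-9.1,0,0,0,0.25],
    [0.35,-0.15,-9.1,0,0,0,0.25],
  ],
  newtons=25,
)

```text
time: 11.05
tcp_pos: [0.5512, -0.1837, 0.231]
orientation: [0.883, 0.469, 0.001, 0.001]
wrist_force: [-0.0, -0.3, 0.7]
gripper_width: 0.252
grasp_force: 0.0
```

```bash
python3 st.py; python3 - <<'E'
from h import *
d=grab('scene')
cv2.imwrite('pics/g.png',cv2.cvtColor(cv2.resize(d['image'][110:230,220:360],None,fx=5,fy=5,interpolation=cv2.INTER_CUBIC),cv2.COLOR_RGB2BGR))
E
```

```text
11.05 [ 0.5512 -0.1837  0.231 ] ytool -33.999162445405 f [-0.  -0.3  0.7] t [ 0.016 -0.013  0.011] 0.25178540270181854 0.0 [ 0.61  0.36 -0.43  1.82  0.18  0.99 -0.49]
```

View pics/g.png

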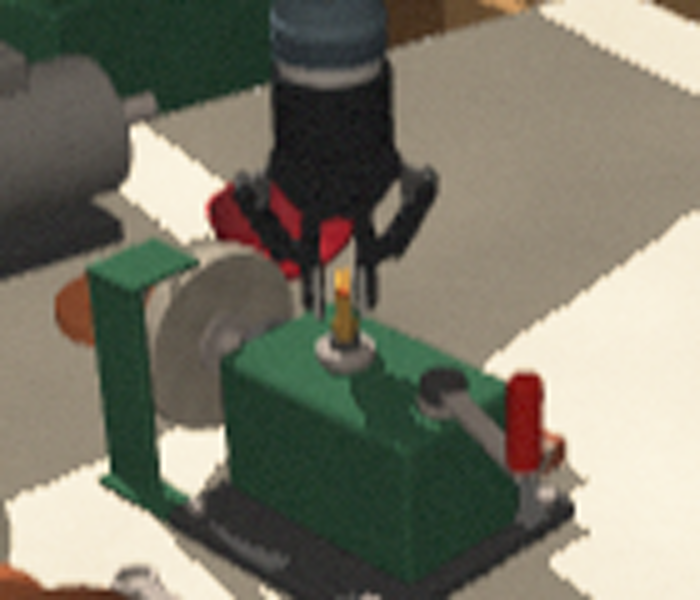

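The crop shows the two fingers straddling the brass wing at (342,295), with their tips above the locknut. I close on it.

Request:
play_rows(
  motion=[
    [0,0,-0.2,0,0,0,0.15],
    [0,0,-0.2,0,0,0,0.05],
    [0,0,-0.2,0,0,0,0],
    [0,0,-0.2,0,0,0,0],
    [0,0,-0.2,0,0,0,0],
  ],
  newtons=40,
)

```text
time: 11.6
tcp_pos: [0.5496, -0.1831, 0.2279]
orientation: [0.883, 0.469, -0.001, -0.001]
wrist_force: [-2.2, 1.0, 6.0]
gripper_width: 0.108
grasp_force: 40.7
```

```bash
python3 st.py
```

```text
11.6 [ 0.5496 -0.1831  0.2279] ytool -34.00858278370399 f [-2.2  1.   6. ] t [ 0.347  0.644 -0.069] 0.10847645293126143 40.73049008846283 [ 0.61  0.37 -0.43  1.82  0.18  0.99 -0.49]
```

Gripped, at about 10 mm width. Turn clockwise.

Request:
play_rows(
  motion=[
    [0,0,0,0,0,-4,0],
    [0,0,0,0,0,-8,0],
    [0,0,0,0,0,-12,0],
    [0,0,0,0,0,-16,0],
    [0,0,0,0,0,-20,0],
    [0,0,0,0,0,-24,0],
    [0,0,0,0,0,-28,0],
    [0,0,0,0,0,-30,0],
    [0,0,0,0,0,-30,0],
  ],
)

```text
time: 12.5
tcp_pos: [0.5494, -0.1829, 0.2278]
orientation: [0.974, 0.225, -0.001, -0.001]
wrist_force: [-3.4, 2.2, 6.3]
gripper_width: 0.106
grasp_force: 40.8
```

```bash
python3 st.py
```

```text
12.5 [ 0.5494 -0.1829  0.2278] ytool -64.02420027673544 f [-3.4  2.2  6.3] t [ 0.391  0.77  -0.047] 0.10624207245613093 40.833322405815125 [ 0.54  0.36 -0.34  1.82  0.14  0.99 -0.98]
```

Request:
play_rows(
  motion=[
    [0,0,0,0,0,-2,0],
    [0,0,0,0,0,-4,0],
    [0,0,0,0,0,-6,0],
    [0,0,0,0,0,-8,0],
    [0,0,0,0,0,-8,0],
  ],
)

```text
time: 13.0
tcp_pos: [0.5494, -0.1828, 0.2279]
orientation: [0.988, 0.156, -0.001, -0.001]
wrist_force: [-4.6, 2.3, 7.0]
gripper_width: 0.111
grasp_force: 40.8
```

```bash
python3 st.py
```

```text
13.0 [ 0.5494 -0.1828  0.2279] ytool -72.01507176765399 f [-4.6  2.3  7. ] t [ 0.488  0.814 -0.011] 0.1113898028445177 40.849210023880005 [ 0.52  0.35 -0.32  1.83  0.13  0.99 -1.11]
```

Request:
play_rows(
  motion=[
    [0,0,0,0,0,-1,0],
    [0,0,0,0,0,-2,0],
    [0,0,0,0,0,-3,0],
    [0,0,0,0,0,-4,0],
    [0,0,0,0,0,-4,0],
  ],
)

```text
time: 13.5
tcp_pos: [0.5494, -0.1828, 0.2278]
orientation: [0.993, 0.122, -0.001, -0.001]
wrist_force: [-3.7, 2.6, 6.4]
gripper_width: 0.107
grasp_force: 40.9
```

```bash
python3 st.py
```

```text
13.5 [ 0.5494 -0.1828  0.2278] ytool -75.9947385641877 f [-3.7  2.6  6.4] t [ 0.398  0.835 -0.016] 0.10693828070420361 40.855865478515625 [ 0.51  0.35 -0.3   1.83  0.12  0.98 -1.18]
```

Request:
play_rows(
  motion=[
    [0,0,0,0,0,-1,0],
    [0,0,0,0,0,-2,0],
    [0,0,0,0,0,-2,0],
  ],
)

```text
time: 13.8
tcp_pos: [0.5494, -0.1828, 0.2278]
orientation: [0.995, 0.105, -0.001, -0.001]
wrist_force: [-4.6, 2.1, 6.2]
gripper_width: 0.11
grasp_force: 40.9
```

```bash
python3 st.py
```

```text
13.8 [ 0.5494 -0.1828  0.2278] ytool -77.99488793707886 f [-4.6  2.1  6.2] t [ 0.431  0.809 -0.083] 0.10981413395809446 40.85875332355499 [ 0.5   0.35 -0.3   1.83  0.12  0.98 -1.21]
```

Request:
play_rows(
  motion=[
    [0,0,0,0,0,-1,0],
    [0,0,0,0,0,-2,0],
    [0,0,0,0,0,-2,0],
  ],
)

```text
time: 14.1
tcp_pos: [0.5494, -0.1828, 0.2279]
orientation: [0.996, 0.087, -0.001, -0.001]
wrist_force: [-4.3, 3.2, 5.4]
gripper_width: 0.108
grasp_force: 40.9
```

```bash
python3 st.py
```

```text
14.1 [ 0.5494 -0.1828  0.2279] ytool -79.99607509102421 f [-4.3  3.2  5.4] t [ 0.427  0.811 -0.074] 0.10787924681473211 40.86076319217682 [ 0.5   0.35 -0.29  1.83  0.12  0.98 -1.24]
```

Request:
play_rows(
  motion=[
    [0,0,0,0,0,-1,0],
    [0,0,0,0,0,-2,0],
    [0,0,0,0,0,-2,0],
  ],
)

```text
time: 14.4
tcp_pos: [0.5494, -0.1826, 0.2279]
orientation: [0.997, 0.072, -0.001, -0.0]
wrist_force: [-3.2, 2.0, 5.0]
gripper_width: 0.108
grasp_force: 42.6
```

```bash
python3 st.py
```

```text
14.4 [ 0.5494 -0.1826  0.2279] ytool -81.78141679568749 f [-3.2  2.   5. ] t [0.413 0.859 0.611] 0.10830202605656224 42.62079298496246 [ 0.49  0.35 -0.29  1.83  0.12  0.98 -1.27]
```

Request:
play_rows(
  motion=[
    [0,0,0,0,0,-1,0],
    [0,0,0,0,0,-1,0],
    [0,0,0,0,0,-1,0],
  ],
)

```text
time: 14.7
tcp_pos: [0.5494, -0.1826, 0.2279]
orientation: [0.998, 0.064, -0.001, 0.0]
wrist_force: [-4.9, 2.0, 6.2]
gripper_width: 0.105
grasp_force: 47.8
```

```bash
python3 st.py
```

```text
14.7 [ 0.5494 -0.1826  0.2279] ytool -82.69300809336357 f [-4.9  2.   6.2] t [0.393 0.88  0.878] 0.10534240416767332 47.7883780002594 [ 0.49  0.35 -0.28  1.83  0.12  0.98 -1.29]
```

Seated: the torque rose sharply from a tool angle of about -80.2°. Back off a quarter turn, to about +9.8°.

Request:
play_rows(
  motion=[
    [0,0,0,0,0,4,0],
    [0,0,0,0,0,8,0],
    [0,0,0,0,0,12,0],
    [0,0,0,0,0,16,0],
    [0,0,0,0,0,20,0],
    [0,0,0,0,0,24,0],
    [0,0,0,0,0,28,0],
    [0,0,0,0,0,32,0],
    [0,0,0,0,0,36,0],
    [0,0,0,0,0,40,0],
    [0,0,0,0,0,44,0],
    [0,0,0,0,0,48,0],
  ],
)

```text
time: 15.9
tcp_pos: [0.5496, -0.1831, 0.2279]
orientation: [0.886, 0.463, -0.001, -0.001]
wrist_force: [-3.2, 1.8, 5.3]
gripper_width: 0.109
grasp_force: 40.8
```

Request:
play_rows(
  motion=[
    [0,0,0,0,0,4,0],
    [0,0,0,0,0,8,0],
    [0,0,0,0,0,12,0],
    [0,0,0,0,0,16,0],
    [0,0,0,0,0,20,0],
    [0,0,0,0,0,24,0],
    [0,0,0,0,0,28,0],
    [0,0,0,0,0,32,0],
    [0,0,0,0,0,36,0],
    [0,0,0,0,0,40,0],
    [0,0,0,0,0,43,0],
    [0,0,0,0,0,44.8,0],
  ],
)

```text
time: 17.1
tcp_pos: [0.55, -0.1832, 0.2279]
orientation: [0.644, 0.765, 0.0, -0.0]
wrist_force: [-2.8, 1.5, 4.6]
gripper_width: 0.109
grasp_force: 40.8
```

Request:
play_rows(
  motion=[
    [0,0,0,0,0,0,0],
    [0,0,0,0,0,0,0],
    [0,0,0,0,0,0,0],
  ],
)

```text
time: 17.4
tcp_pos: [0.55, -0.1831, 0.2278]
orientation: [0.644, 0.765, -0.0, -0.0]
wrist_force: [-2.0, 2.7, 5.0]
gripper_width: 0.108
grasp_force: 40.8
```

```bash
python3 st.py; python3 - <<'E'
from h import *
a=grab('scene')['image'];b=grab('top')['image']
f=lambda i,x,y:cv2.resize(i[y:y+120,x:x+160],(400,300),interpolation=cv2.INTER_CUBIC)
cv2.imwrite('pics/fin.png',cv2.cvtColor(np.hstack([f(a,220,110),f(b,270,140)]),cv2.COLOR_RGB2BGR))
E
```

```text
17.4 [ 0.55   -0.1831  0.2278] ytool 9.81946713195741 f [-2.   2.7  5. ] t [0.364 0.622 0.092] 0.10821560340817792 40.77184975147247 [ 0.72  0.39 -0.57  1.82  0.24  1.01  0.23]
```

View pics/fin.png

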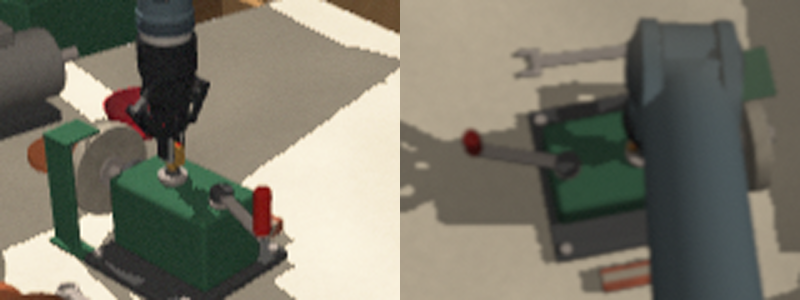

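The left half of the picture shows the wing (176,155) still in the gripper, now side-on. The lever handle (262,210) is at rest and the items in view are undisturbed. I hand the job in.

```bash
python3 -c "
from bench import ctrl;print(ctrl.job_done())"
```

```text
the job is handed in; nothing more can be done
None
```

I pulled the lever to its stop and eased it slowly back to rest, seated the thumbscrew and backed it off about a quarter turn (90° by tool angle). I then handed the job in at about 17 s with the gripper still holding the thumbscrew.

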